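# Fit the round nozzle to the bench heat gun

### The arm

A 6-joint arm with a two-finger parallel gripper is mounted at the origin on the work surface. World frame = base frame: x ahead of the robot, y to its left, z up, the work surface at z = 0. Lengths are in mm, angles in rad, forces in N, time in s.
With the tool pointing down it reaches from about 275 to 825 mm from the base axis. Payload 4.9 kg.
Tool frame: the origin (TCP) lies midway between the tips of the shut fingers; the grasp point (between the pads) lies 19 mm behind it; z points along the fingers, y is the direction in which the jaws open and shut (so a half turn about z gives the same grasp; the last joint's range is limited). The gripper opens to 85 mm and grips with 20 to 120 N. Pads are 22 mm wide; open, the fingers measure 114 mm over their backs; the gripper's body (76 mm by 85 mm) begins 54 mm behind the grasp point. The pads swing forward as they close: fully open they stand 13 mm farther back than shut.
Start: joints at [-0.134, 0.326, -0.193, 1.052, 0, 1.437], TCP at [550.017, 0.009, 231.281] pointing down, gripper open.
Joint ranges: [-2.65, 2.65], [-0.97, 1.79], [-1.3, 1.35], [-1.93, 2.1], [-1.47, 1.37], [-3.14, 3.14]. Speed limits (rad/s): [2.57, 2.57, 3.14, 3.14, 3.14, 3.14].

### API

Orientations are given as a rotation vector (axis times angle).
In Python, from plant import ctrl gives the robot as it stands.
- The arm moves only by the tool apply_moves, never from a script. Its argument "moves" is one flat list of numbers, 7 for each row, row after row: the finger opening in mm, from 0 to 85.4, then the shift along the tool's x, y, z in mm, then the turn, a rotation vector about the tool's x, y, z in degrees. In form: [gripper, dx, dy, dz, ax, ay, az, gripper, dx, dy, dz, ax, ay, az, ...]. A call has 1 to 12 rows; each row is the pose to reach, as a shift and turn from the pose commanded when the call began, along the tool's axes at that moment; what a row does not reach only later rows make up. A row lasts 1/12 s, in which the tool goes at most 41.7 mm and 7.16 degrees, less where a joint would pass 70% of its speed; a pose out of reach is approached as far as the arm can. A call with a gripper value outside its range is refused whole. The fingers move at their own pace and stop on an object; the grip force is fixed at half the most. Time passes only in rows, so rows that repeat a pose let the fingers close. It gives the time, the measured TCP pose, the force and the opening at its end, in the units of the state.
- ctrl.sense(): the state, without advancing time (a new reading comes with each control period).
- ctrl.read_camera(name): name is "scene" or "side" or "wrist"; returns a dict with "img" (400x640x3 uint8, blue, green, red), "z_map" (400x640 float32, mm along the optical axis (not along the pixel's ray), 0 where there is no reading), "fov_y" (degrees; the focal length in pixels is half the picture's height over the tangent of half this angle, whatever the lens; pixels are square), "cx", "cy" (the principal point, pixels), "rvec" (rotation vector, rad) and "tvec" (3), from world to camera coordinates, as OpenCV has them; the wrist camera has in their place "tool_from_camera" (4x4, takes a point from camera to tool coordinates, whose origin is the TCP and whose axes are the flange's). Camera axes: x right, y down, z forward; pixel columns grow to the right and rows downward; lengths in mm; the calibration is good to about 2 mm. A picture is of the moment at which its call begins: read the wrist's pose just before it.
- ctrl.finish_job(): hands the job in, once; it reports no verdict.
The state is a dict: "t": time; "joint_pos": joint angles; "joint_vel": joint speeds; "joint_efforts": joint torques, N m; "tcp_pos": TCP position; "tool_rot": TCP orientation; "contact_force": force on the tool from outside, world axes, zero at the start; "torque": the same for the moment, N m; "width": opening from 0.0 (shut) to 1.0 (fully open).
Only numpy, scipy, OpenCV 4.12 (cv2) and the standard library are available. Lean on these libraries where they do the work, as an engineer would, in place of code of your own. Each camera call takes 0.05 s, during which the arm holds its last target. There are 200 camera calls.

### The job

Fit the plain round nozzle to the heat gun: slip it over the leaning steel barrel, mouth first, press it firmly until its mouth bottoms against the black nose guard, and then let go so that it stays there. Leave the other two nozzles and everything else on the bench where they are.

Things in the scene. Friction and masses are not known exactly. Their poses are not given: they have to be found in the camera images.
- nozzle: Plain round steel nozzle, the one to fit: hollow sleeve, outside 44 mm, bore 37 mm, from its mouth up to 58 mm, then a cone to 70 mm and a round outlet of 25 mm diameter to the top. A thin 46 mm bead runs round it 10 to 14 mm above the mouth. 0.08 to 0.17 kg. Origin: centre of the open mouth (lower end); z points from mouth to outlet. It starts standing on the bench, mouth down.
- nozzle_outlet (a point): Centre of the round nozzle's small upper end, on its axis, 85 mm from the mouth. The round nozzle and the two others share three places on the bench by chance, centres at least 110 mm apart.
- barrel: Heat gun (blue housing, pistol grip, black nose guard, steel barrel) clamped rigidly in a grey bench stand. Origin: centre of the guard's front face (48 mm across), at the barrel's foot, about 0.21 m above the bench. z runs along the barrel's axis, up out of it, leaning 38 degrees from vertical to the robot's left and partly towards it; y is level. A nozzle pushed home has its origin and z here.
- barrel_tip (a point): Centre of the barrel's free end, 45 mm from its foot. The barrel is a fixed round spigot of 34 mm diameter; its last 9 mm taper to 25 mm. Radial clearance in the nozzle is 1.5 mm. Below the guard the housing is 78 mm across; the grip sticks out on the leaning side, well below the guard.
- wide_nozzle: Bystander: steel nozzle with the same 44 mm sleeve but a flat wide slot (74 by 14 mm) at the top, 86 mm high, standing. Origin at its mouth, on the bench.
- reflector_nozzle: Bystander: steel nozzle with the same 44 mm sleeve and a half-round reflector shell at the top, 91 mm high, standing. Origin at its mouth, on the bench.
- lac_bar: Bystander: flat bar of orange lac on a wooden handle, 210 mm long (along its x), 38 mm wide, 26 mm high, lying. Origin under its middle.
- paddle: Bystander: pale wooden paddle, 205 mm long (along its x), 60 mm wide, 16 mm high, lying. Origin near its middle, on the bench.
- tin: Bystander: tin with a paper label, 74 mm across, 85 mm high, standing. Origin under its centre.
- bottle: Bystander: clear bottle with a red cap and label, 60 mm across, 170 mm high, standing. Origin under its centre.
- jar: Bystander: amber glass jar with a brass lid, 60 mm across, 75 mm high, standing. Origin under its centre.
Mind the look-alikes: they are no part of the job. Leave any red or turquoise look-alike of the nozzle alone.

How it is judged (in metres and radians):
On the way:
1. the round nozzle is pressed home on the barrel: its mouth against the nose guard, with more than 3 N, for 0.1 s (distance between nozzle and barrel below 0.005 m and angle between the z axis of nozzle and the z axis of barrel, either way round below 0.12 rad and contact force between nozzle and barrel above 3 N), for 0.1 s.
At the end, for the whole second after the job is handed in: the round nozzle rests on the barrel, released and still, its mouth within 4 mm of the nose guard's face along the axis and within 5 mm of its centre, its axis within 7 degrees of the barrel's (distance between nozzle and barrel below 0.005 m and angle between the z axis of nozzle and the z axis of barrel, either way round below 0.12 rad and z of nozzle in the frame of barrel below 0.004 m and linear speed of nozzle below 0.02 m/s); the robot touches nothing.
It fails at once if one of the other nozzles or any other loose thing on the bench is shifted by more than 30 mm or knocked over (distance of any of wide_nozzle, reflector_nozzle, lac_bar, paddle, tin, bottle, jar from where it was at the start of the episode above 0.03 m or angle between any of wide_nozzle, reflector_nozzle, tin, bottle, jar's own z axis and vertical above 0.6 rad).
It also fails if it takes over 54 s, if anything falls off the work surface, if the arm or the gripper's body presses on something with over 40 N, if the wrist force passes 120 N, or if a joint passes its speed limit or range.

## Working session

There is one attempt and no reset: what is moved stays moved. The work goes in short steps, Python scripts to look and compute and a tool call to move; the robot and the scene stay as the last step left them, time stands still between calls to the robot, and variables do not carry over. Pictures are saved under pics/ and viewed, about 8 in all and at most 12, crops included, and the job is handed in when it is done.

Besides the shell and the picture viewer there is one more tool, called after "Emit:" as name(argument=value, ...) on one line, values as JSON. apply_moves: Moves the arm, as the interface text tells. Its arguments: {"type":"object","properties":{"moves":{"type":"array","items":{"type":"number"}}},"required":["moves"]}

```bash
ls; mkdir -p pics; cat > h.py <<'E'
import numpy as np, cv2
from scipy.spatial.transform import Rotation as R
from plant import ctrl
def cam(n):
    s=ctrl.sense(); c=ctrl.read_camera(n); im=c["img"]; h,w=im.shape[:2]
    f=h/2/np.tan(np.radians(c["fov_y"])/2)
    if n=="wrist":
        T=np.eye(4);T[:3,:3]=R.from_rotvec(s["tool_rot"]).as_matrix();T[:3,3]=s["tcp_pos"]
        M=T@np.array(c["tool_from_camera"])
    else:
        A=np.eye(4);A[:3,:3]=R.from_rotvec(np.ravel(c["rvec"])).as_matrix();A[:3,3]=np.ravel(c["tvec"]);M=np.linalg.inv(A)
    v,u=np.mgrid[:h,:w]; z=c["z_map"]
    P=np.stack([(u-c["cx"])/f*z,(v-c["cy"])/f*z,z],-1)@M[:3,:3].T+M[:3,3]
    P[z==0]=np.nan
    return im,P,M,f,(c["cx"],c["cy"])
E
python3 - <<'E'
from h import *
print(ctrl.sense())
for n in("scene","side","wrist"):
    im,P,M,f,c=cam(n); cv2.imwrite(f"pics/{n}0.png",im); np.savez(f"{n}0.npz",im=im,P=P,M=M,f=f,c=c); print(n,M.round(2),f,c)
E
```

```text
pics
{'t': 0.0, 'joint_pos': array([-1.34201180e-01,  3.26969353e-01, -1.93555041e-01,  1.05200918e+00,
       -4.48906268e-06,  1.43666852e+00]), 'joint_vel': array([-0.00013897, -0.00026231, -0.00021657,  0.00203572,  0.0008261 ,
        0.0005347 ]), 'joint_efforts': array([-1.24197268e-03, -4.43398941e+01,  2.62443137e+01,  1.56443648e-02,
       -1.97191571e-04, -6.55614656e-06]), 'tcp_pos': array([5.49428519e+02, 8.65851644e-02, 2.30498917e+02]), 'tool_rot': array([-2.22054753e+00, -2.22038461e+00,  1.65903012e-03]), 'contact_force': array([ 0.87654285, -0.02146467,  0.53645234]), 'torque': array([-0.04308604,  0.01052163,  0.03673196]), 'width': 1.0033118653636517}
scene [[ 3.20000e-01  7.50000e-01 -5.80000e-01  1.26063e+03]
 [ 9.50000e-01 -2.60000e-01  1.80000e-01 -2.79540e+02]
 [-2.00000e-02 -6.10000e-01 -7.90000e-01  1.10887e+03]
 [ 0.00000e+00  0.00000e+00  0.00000e+00  1.00000e+00]] 396.2596942632876 (310.3459621458382, 195.14851328523426)
side [[ 9.50000e-01 -2.00000e-01  2.50000e-01  1.31840e+02]
 [-3.20000e-01 -6.10000e-01  7.30000e-01 -1.25412e+03]
 [ 1.00000e-02 -7.70000e-01 -6.40000e-01  1.22446e+03]
 [ 0.00000e+00  0.00000e+00  0.00000e+00  1.00000e+00]] 473.34022090119583 (321.4521156704538, 206.8264447723302)
wrist [[ 1.000e+00  0.000e+00 -0.000e+00  5.490e+02]
 [-0.000e+00 -9.600e-01 -2.900e-01  7.368e+01]
 [-0.000e+00  2.900e-01 -9.600e-01  3.723e+02]
 [ 0.000e+00  0.000e+00  0.000e+00  1.000e+00]] 333.77188015244866 (324.6617638040315, 201.75754792289712)
```

View pics/scene0.png

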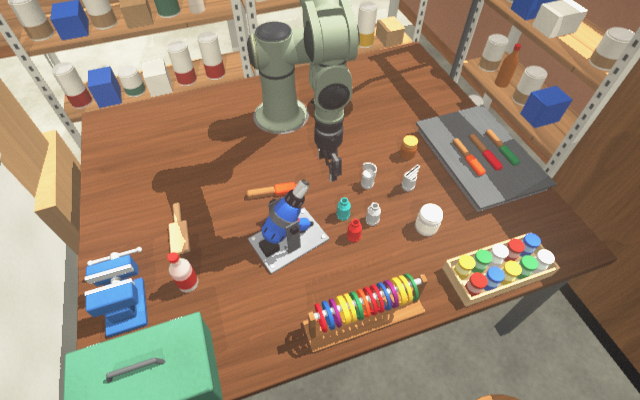

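View pics/side0.png

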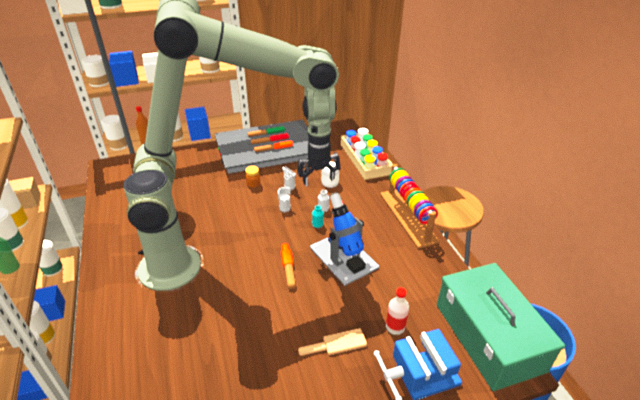

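The scene shows the gun at about (285,215) and its barrel tip at (302,187). There are three steel nozzles at (369,176), (410,180) and (373,213), with turquoise and red look-alikes at (343,208) and (355,230). I'll zoom in to tell the nozzles apart.

```bash
python3 - <<'E'
import cv2,numpy as np
a=cv2.imread("pics/scene0.png")[150:250,240:440]; b=cv2.imread("pics/wrist0.png")
a=cv2.resize(a,None,fx=4,fy=4,interpolation=cv2.INTER_CUBIC)
cv2.imwrite("pics/crop1.png",a)
P=np.load("scene0.npz")["P"]
for u,v in[(369,170),(369,180),(410,175),(410,184),(373,206),(373,216),(302,186),(300,195),(285,215)]: print(u,v,P[v,u].round())
E
```

```text
369 170 [457. 193.  65.]
369 180 [491. 179.  54.]
410 175 [540. 304.  86.]
410 184 [544. 311.  40.]
373 206 [599. 145.  58.]
373 216 [634. 129.  55.]
302 186 [588. -89. 245.]
300 195 [ 599. -100.  222.]
285 215 [ 623. -154.  181.]
```

View pics/crop1.png

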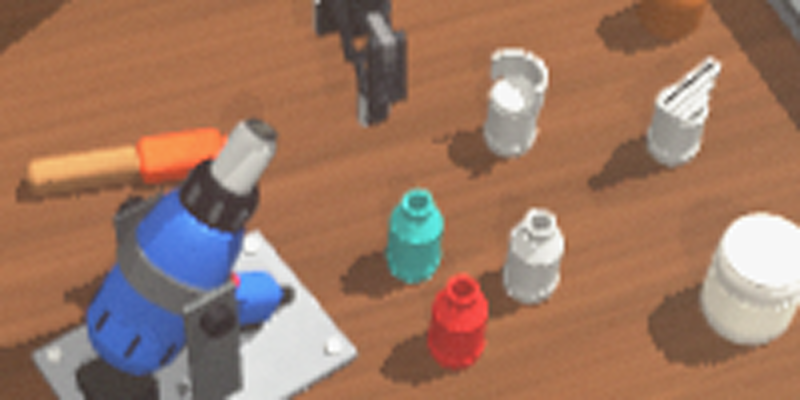

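View pics/wrist0.png

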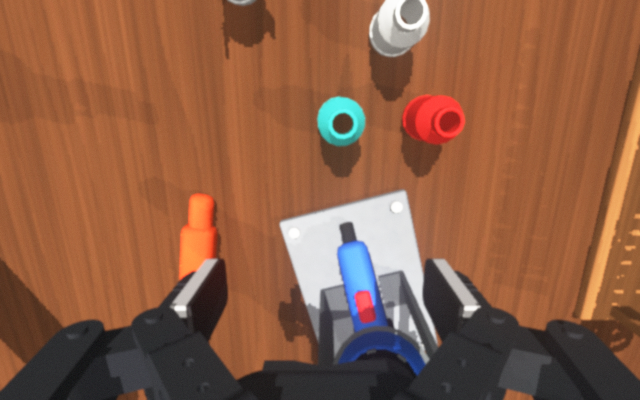

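The round nozzle is the steel one at scene (373,213), which is wrist (411,10). Next I'll measure it, its neighbours and the barrel.

```bash
python3 - <<'E'
from h import *
from scipy.optimize import least_squares
D={n:np.load(n+"0.npz") for n in("scene","side","wrist")}
def ray(n,u,v,z):
    d=D[n];f=d["f"];c=d["c"];r=d["M"][:3,:3]@np.array([(u-c[0])/f,(v-c[1])/f,1]);o=d["M"][:3,3]
    return (o+r*(z-o[2])/r[2]).round(1)
print("noz",ray("wrist",411,10,85),ray("scene",375.3,204.5,85)); print("turq",ray("wrist",342.5,122,85),"red",ray("wrist",449,120,85))
# wrist hsv-based centers at top; jar etc
B=[];
for n,roi in(("scene",(285,175,325,210)),("side",(320,188,350,228))):
    d=D[n];P=d["P"];im=d["im"]; hsv=cv2.cvtColor(im,cv2.COLOR_BGR2HSV)
    m=np.zeros(im.shape[:2],bool);m[roi[1]:roi[3],roi[0]:roi[2]]=1
    m&=(hsv[...,1]<50)&(hsv[...,2]>75)&(P[...,2]>205)&(P[...,2]<270)
    m=cv2.erode(m.astype(np.uint8),np.ones((2,2)))>0
    p=P[m]; print(n,len(p),p.min(0).round(),p.max(0).round()); B.append(p)
def dirv(a): s=np.sin(np.radians(38)); return np.array([-s*np.cos(a),s*np.sin(a),np.cos(np.radians(38))])
def fit(p,o0,free):
    def res(x):
        a=dirv(x[2]);o=np.array([x[0],x[1],235.]);q=p-o;return np.linalg.norm(q-np.outer(q@a,a),axis=1)-17
    s=least_squares(res,[p[:,0].mean()-10,p[:,1].mean(),1.0],loss="soft_l1");a=dirv(s.x[2]);o=np.array([*s.x[:2],235.])
    t=(p-o)@a; print("axis at z235",o.round(1),"az",s.x[2].round(3),a.round(3),"rms",np.sqrt(np.mean(s.fun**2)).round(2),"tmax",np.percentile(t,[2,90,98,100]).round(1),"tip",(o+a*np.percentile(t,99)).round(1))
fit(B[0],0,0);fit(B[1],0,0);fit(np.vstack(B),0,0)
E
```

```text
noz [614.4 141.   85. ] [613.5 143.1  85. ]
turq [563.1  57.4  85. ] red [652.2  59.   85. ]
scene 185 [ 577. -135.  205.] [615. -70. 253.]
side 103 [ 568. -140.  209.] [597. -85. 254.]
axis at z235 [576.9 -85.5 235. ] az 1.1 [-0.28   0.549  0.788] rms 3.83 tmax [-48.7  10.3  13.4  14.7] tip [573.  -77.8 246. ]
axis at z235 [ 578.6 -123.   235. ] az 1.382 [-0.116  0.605  0.788] rms 4.87 tmax [-26.2  27.7  31.9  33.2] tip [ 574.9 -103.4  260.4]
axis at z235 [577.4 -85.7 235. ] az 1.136 [-0.259  0.558  0.788] rms 4.27 tmax [-48.4   8.7  13.2  15. ] tip [573.8 -77.9 246.1]
```

Emit:
apply_moves(moves=[85,0,0,-40,0,0,0,85,0,0,-75,0,0,0,85,-30,0,-75,0,0,0,85,-60,0,-75,0,0,0,85,-60,0,-75,0,0,0,85,-60,0,-75,0,0,0])

```text
t: 0.65
tcp_pos: [549.8, -61.0, 306.0]
tool_rot: [-2.224, -2.218, 0.0]
contact_force: [0.5, -0.2, 1.0]
width: 0.999
```

```bash
python3 - <<'E'
from h import *
im,P,M,f,c=cam("wrist"); cv2.imwrite("pics/w1.png",im); np.savez("w1.npz",im=im,P=P,M=M,f=f,c=c); print(ctrl.sense()["tcp_pos"])
E
```

```text
[549.6715589  -60.11167819 305.80076488]
```

View pics/w1.png

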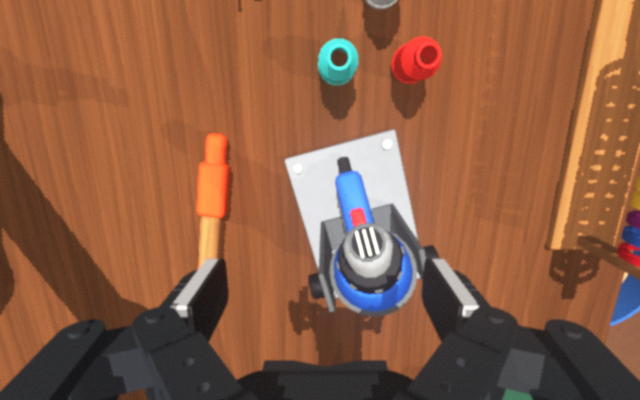

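The wrist view shows the barrel's slotted tip at about (368,241), inside the black guard ring centred near (369,262). The base plate's edges give the lean azimuth. I'll fit these now.

```bash
python3 - <<'E'
from h import *
from scipy.optimize import least_squares
d=np.load("w1.npz");im,P,M,f,c=[d[k] for k in("im","P","M","f","c")]
hsv=cv2.cvtColor(im,cv2.COLOR_BGR2HSV)
def ray(u,v,z):
    r=M[:3,:3]@np.array([(u-c[0])/f,(v-c[1])/f,1]);o=M[:3,3];return o+r*(z-o[2])/r[2]
# plate azimuth via top edge
m=((hsv[...,1]<40)&(hsv[...,2]>130)&(P[...,2]<30)).astype(np.uint8);m[:120]=0;m[290:]=0;m[:,:270]=0;m[:,420:]=0
pl=P[m>0];zp=np.median(pl[:,2]);print("plate z",zp)
k=max(cv2.findContours(m,0,1)[0],key=cv2.contourArea)[:,0]
def edge(uv,t): q=np.array([ray(u,v,zp) for u,v in uv]);l=cv2.fitLine(q[:,:2].astype(np.float32),cv2.DIST_HUBER,0,.01,.01).ravel();print(t,len(q),l.round(3))
top=np.array([(u,m[:,u].argmax()) for u in range(297,387) if m[:,u].any()]);edge(top,"top")
lef=np.array([(m[v].argmax(),v) for v in range(170,225)]);edge(lef,"left")
# barrel points
u,v=np.meshgrid(range(640),range(400));z=P[...,2]
near=(abs(u-370)<45)&(abs(v-258)<50)
pts=P[near&(z>195)&(z<265)]
h=np.histogram(pts[:,2],bins=range(195,268,4));print(*h)
for (uu,vv) in[(368,241),(355,230),(368,265),(368,272),(345,262),(392,262),(368,287),(369,280)]:print(uu,vv,P[vv,uu].round(1),hsv[vv,uu])
b=near&(z>215)&(hsv[...,1]<60);np.save("b.npy",P[b]);print(b.sum())
c2=im[210:320,310:440];cv2.imwrite("pics/w1c.png",cv2.resize(c2,None,fx=5,fy=5,interpolation=cv2.INTER_CUBIC))
E
```

```text
plate z 11.059978163823246
top 90 [ 9.66000e-01  2.59000e-01  5.70051e+02 -3.89930e+01]
left 55 [ 2.60000e-01 -9.66000e-01  5.08940e+02 -1.11651e+02]
[297 277 157 216 296 399 381  42  75 107 239 468 612 494  32   0   0   0] [195 199 203 207 211 215 219 223 227 231 235 239 243 247 251 255 259 263
 267]
368 241 [577.4 -75.8 243.4] [ 30  11 236]
355 230 [569.1 -69.9 238.6] [ 34  10 182]
368 265 [577.4 -91.  247.9] [ 30   3 235]
368 272 [ 579.1 -102.   237.2] [ 18   6 201]
345 262 [ 564.7 -109.1  208. ] [144  19  67]
392 262 [ 600.7 -106.4  213.4] [135   5  93]
368 287 [ 581.6 -122.6  222.7] [144  19  68]
369 280 [ 582.7 -118.9  218.8] [144  14  91]
2809
```

View pics/w1c.png

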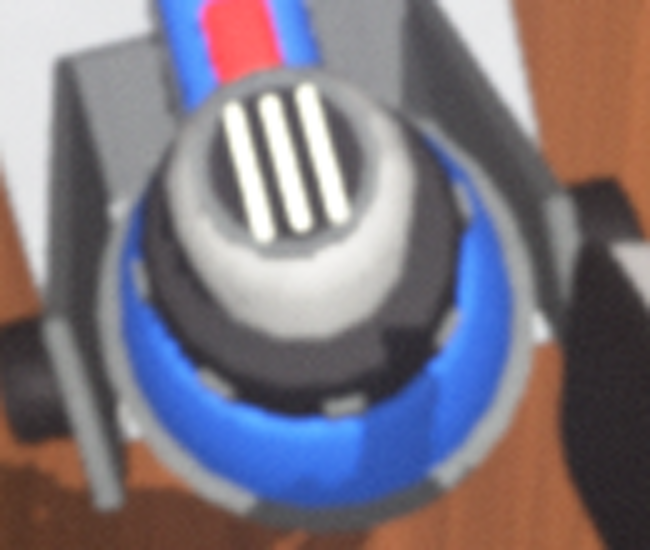

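```bash
cat >> h.py <<'E'
A=np.array([-.26*np.sin(np.radians(38)),.966*np.sin(np.radians(38)),np.cos(np.radians(38))]);A/=np.linalg.norm(A)
E
python3 - <<'E'
from h import *
from scipy.optimize import least_squares
d=np.load("w1.npz");im,P,M,f,c=[d[k] for k in("im","P","M","f","c")]
o=M[:3,3]
def rayplane(u,v,s):
    r=M[:3,:3]@np.array([(u-c[0])/f,(v-c[1])/f,1]);return o+r*(s-o@A)/(r@A)
u,v=np.meshgrid(range(640),range(400))
face=(u-368)**2+(v-242)**2<12**2
s=np.nanmedian(P[face]@A);tip=rayplane(368,242.4,s)
print("s spread",np.nanpercentile(P[face]@A-s,[10,90]),"tip",tip.round(1),"foot",(tip-45*A).round(1))
# radius from axis profile
near=(abs(u-370)<45)&(abs(v-258)<50);q=P[near]-tip;q=q[~np.isnan(q).any(1)]
t=q@A
y=np.array([.966,.26,0]);x=np.cross(y,A)
for lo,hi in((-3,3),(-34,-12),(-48,-42)):
    k=q[(t>lo)&(t<hi)];X=k@x;Y=k@y;r=np.hypot(X,Y);k=r<27;print(lo,hi,k.sum(),"x",np.percentile(X[k],[1,99]).round(1),"y",np.percentile(Y[k],[1,99]).round(1),"r",np.percentile(r[k],[5,50,95]).round(1))
k=q[(t>-36)&(t<-14)];X=k@x;Y=k@y;m=np.hypot(X,Y)<23;X,Y=X[m],Y[m]
r=least_squares(lambda p:np.hypot(X-p[0],Y-p[1])-17,[0,0],loss="soft_l1").x;print("cyl offset x,y",r.round(2),m.sum())
# guard visible outer circle edges in crop pixels: left 142, right 462, bottom 412 -> at foot plane
ft=s-45
for n,(a,b) in dict(l=(145,230),r=(462,240),b=(310,412)).items():
    g=rayplane(310+a/5,210+b/5,ft)-(tip-45*A);print(n,(g@x).round(1),(g@y).round(1),np.hypot(g@x,g@y).round(1))
E
```

```text
s spread [-0.88998189  0.98903021] tip [577.3 -76.3 244.6] foot [ 584.5 -103.   209.2]
-3 3 1239 x [-12.5  12. ] y [-13.2  11.6] r [ 3.   9.3 13.1]
-34 -12 185 x [ 4.2 16.4] y [-17.   13.8] r [15.5 16.1 17.2]
-48 -42 1099 x [-13.8  23.3] y [-24.7  22.8] r [16.5 21.1 24.7]
cyl offset x,y [-1.02 -0.95] 173
l -5.7 -24.2 24.8
r 7.6 23.2 24.4
b 27.3 -6.0 27.9
```

Both plate edges agree on the lean azimuth. The foot comes out at z 209 against the 210 given. The tip disc, cylinder and guard radii also match their sizes, with a mean centre correction of about 1 mm. So the tip is at about (576.3, -76.2, 244.3) and the nozzle at about (614, 142). I'll move above the nozzle.

Emit:
apply_moves(moves=[85,30,10,0,0,0,0,85,68,21,0,0,0,0,85,106,33,0,0,0,0,85,144,45,10,0,0,0,85,180,57,40,0,0,0,85,202,64,70,0,0,0,85,202,64,80,0,0,0,85,202,64,80,0,0,0,85,202,64,80,0,0,0])

```text
t: 1.45
tcp_pos: [612.8, 143.1, 225.3]
tool_rot: [-2.218, -2.222, 0.004]
contact_force: [-0.7, 0.2, 0.2]
width: 0.994
```

```bash
python3 - <<'E'
from h import *
im,P,M,f,c=cam("wrist"); s=ctrl.sense();print(s["tcp_pos"],s["tool_rot"],s["joint_pos"].round(2))
m=(P[...,2]>12)&(P[...,2]<100)&(np.hypot(P[...,0]-614,P[...,1]-142)<40)
p=P[m];print(len(p))
for lo,hi in((80,90),(30,56)):
    k=p[(p[:,2]>lo)&(p[:,2]<hi)];print(lo,len(k),k.min(0).round(1),k.max(0).round(1),np.median(k,0).round(1))
top=(m&(P[...,2]>79)).astype(np.uint8);cs=max(cv2.findContours(top,0,1)[0],key=cv2.contourArea)
(u,v),r=cv2.minEnclosingCircle(cs);z=85
rr=M[:3,:3]@np.array([(u-c[0])/f,(v-c[1])/f,1]);o=M[:3,3];print(u,v,r,"outlet",(o+rr*(z-o[2])/rr[2]).round(1),"diam",2*r/f*np.linalg.norm((o[2]-85)/rr[2]))
from scipy.optimize import least_squares
k=p[(p[:,2]>18)&(p[:,2]<54)];print("sleeve",least_squares(lambda x:np.hypot(k[:,0]-x[0],k[:,1]-x[1])-22,[614,142],loss="soft_l1").x.round(1))
cv2.imwrite("pics/w2.png",im)
E
```

```text
[613.78122946 142.40078451 226.76827374] [-2.22067037e+00 -2.22214475e+00  3.65509466e-04] [ 0.11  0.48  0.03  1.12 -0.    1.68]
1768
80 299 [602.8 128.7  80. ] [626.6 153.   86.1] [615.1 141.1  83.7]
30 199 [594.2 122.1  30.1] [636.4 162.9  56. ] [614.6 159.5  42.3]
328.57196044921875 191.20223999023438 14.018732070922852 outlet [614.7 141.8  85. ] diam 24.4964462492406
sleeve [614.6 141. ]
```

View pics/w2.png

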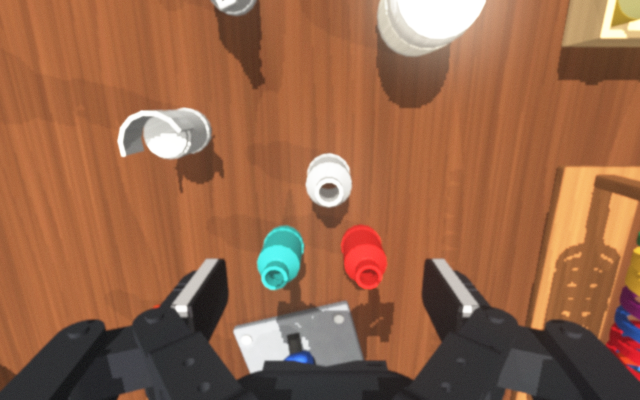

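The nozzle is at (614.6, 141.4), with an outlet diameter of 24.5 mm, which matches the 25 mm given. The view shows it alone at (328,190), clear of the look-alikes. I'll descend and grasp.

Emit:
apply_moves(moves=[85,-0.6,0.6,35,0,0,0,85,-0.6,0.6,75,0,0,0,85,-0.6,0.6,115,0,0,0,85,-0.6,0.6,150,0,0,0,85,-0.6,0.6,180,0,0,0,85,-0.6,0.6,200,0,0,0,85,-0.6,0.6,206,0,0,0,85,-0.6,0.6,206,0,0,0,85,-0.6,0.6,206,0,0,0])

```text
t: 2.25
tcp_pos: [616.2, 141.0, 22.3]
tool_rot: [2.221, 2.219, 0.003]
contact_force: [0.3, 0.4, 0.4]
width: 1.0
```

Emit:
apply_moves(moves=[20,0,0,0,0,0,0,20,0,0,0,0,0,0,20,0,0,0,0,0,0,20,0,0,0,0,0,0,20,0,0,0,0,0,0,20,0,0,0,0,0,0,20,0,0,0,0,0,0,20,0,0,0,0,0,0,20,0,0,0,0,0,0,20,0,0,0,0,0,0,20,0,0,0,0,0,0,20,0,0,0,0,0,0])

```text
t: 3.25
tcp_pos: [615.7, 141.5, 22.1]
tool_rot: [2.22, 2.22, 0.003]
contact_force: [-1.2, -0.6, 7.0]
width: 0.507
```

Gripped, with the opening at about 43 mm. I'll lift.

Emit:
apply_moves(moves=[20,0,0,-10,0,0,0,20,0,0,-40,0,0,0,20,0,0,-80,0,0,0,20,0,0,-120,0,0,0,20,0,0,-160,0,0,0,20,0,0,-200,0,0,0,20,0,0,-240,0,0,0,20,0,0,-280,0,0,0,20,0,0,-320,0,0,0,20,0,0,-330,0,0,0,20,0,0,-330,0,0,0])

```text
t: 4.17
tcp_pos: [616.0, 141.7, 355.2]
tool_rot: [2.218, 2.218, 0.01]
contact_force: [-0.1, -0.2, -1.2]
width: 0.505
```

```bash
python3 - <<'E'
from h import *
im,P,M,f,c=cam("wrist"); s=ctrl.sense();print(s["tcp_pos"],s["tool_rot"],s["contact_force"],s["width"])
Rt=R.from_rotvec(s["tool_rot"]);Q=Rt.inv().apply(P.reshape(-1,3)-s["tcp_pos"]).reshape(P.shape)
m=(np.abs(Q[...,0])<32)&(np.abs(Q[...,1])<32)&(Q[...,2]>-75)&(Q[...,2]<40)
q=Q[m];print(len(q),q.min(0).round(1),q.max(0).round(1));print(np.histogram(q[:,2],bins=range(-75,45,8)))
cv2.imwrite("pics/w3.png",im);np.savez("w3.npz",im=im,Q=Q)
# target pose tool: x0 = foot + 22*A standoff etc
y=np.array([.966,.26,0]);y/=np.linalg.norm(y);T=np.stack([np.cross(y,-A),y,-A],1)
rel=(Rt.inv()*R.from_matrix(T)).as_rotvec(degrees=True);print("rel rot deg",rel.round(2))
foot=np.array([583.5,-103,208.8])
for h in(130,):print(h,"shift",Rt.inv().apply(foot+(h)*A-s["tcp_pos"]).round(1))
E
```

```text
[615.08837954 141.54002422 351.8538516 ] [2.21985519 2.22018465 0.00398601] [ 0.52254257 -0.34612689 -1.99328796] 0.5055616943912424
20989 [-20.4 -32.  -75. ] [22.9 32.  19.7]
(array([1420, 2442, 2692, 4086, 4527, 1680, 1234, 1054,  673,  479,  518,
        184,    0,    0]), array([-75, -67, -59, -51, -43, -35, -27, -19, -11,  -3,   5,  13,  21,
        29,  37]))
rel rot deg [ -4.81 -37.79 -14.56]
130 shift [-167.2  -52.5   40.4]
```

View pics/w3.png

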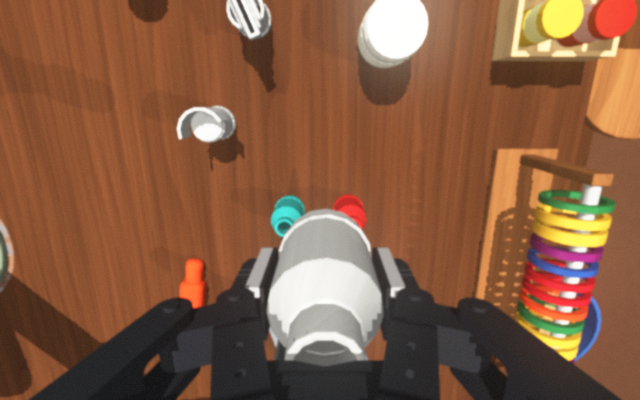

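The nozzle is held squarely between the pads. I'll do the rotate and transfer to a standoff on the barrel axis, TCP at foot + 130 mm.

Emit:
apply_moves(moves=[20,-23.9,-7.4,5.6,-0.69,-5.4,-2.08,20,-47.8,-14.8,11.2,-1.37,-10.8,-4.16,20,-71.7,-22.2,16.8,-2.06,-16.2,-6.24,20,-95.5,-29.7,22.4,-2.75,-21.6,-8.32,20,-119.4,-37.1,28,-3.44,-27,-10.4,20,-143.3,-44.5,33.5,-4.12,-32.4,-12.48,20,-167.1,-51.9,39.1,-4.81,-37.79,-14.56,20,-167.1,-51.9,39.1,-4.81,-37.79,-14.56,20,-167.1,-51.9,39.1,-4.81,-37.79,-14.56,20,-167.1,-51.9,39.1,-4.81,-37.79,-14.56])

```text
t: 5.05
tcp_pos: [562.5, -25.4, 310.2]
tool_rot: [1.56, 2.038, -0.541]
contact_force: [-0.1, 0.6, -1.6]
width: 0.501
```

```bash
python3 - <<'E'
from h import *
from scipy.optimize import least_squares
im,P,M,f,c=cam("wrist"); s=ctrl.sense();print(s["tcp_pos"].round(1),s["joint_pos"].round(2),s["contact_force"].round(1))
Rt=R.from_rotvec(s["tool_rot"]);print("axis err",(Rt.apply([0,0,-1])-A).round(3))
foot=np.array([583.5,-103,208.8]);print("tool frame foot",Rt.inv().apply(foot-s["tcp_pos"]).round(1))
Q=Rt.inv().apply(P.reshape(-1,3)-s["tcp_pos"]).reshape(P.shape);np.savez("w4.npz",im=im,Q=Q);cv2.imwrite("pics/w4.png",im)
# nozzle sleeve in tool frame: central strip
m=(abs(Q[...,1])<13)&(Q[...,0]>8)&(Q[...,0]<40)&(Q[...,2]>-38)&(Q[...,2]<25)
q=Q[m]
for lo in range(-38,25,6):
    k=q[(q[:,2]>=lo)&(q[:,2]<lo+6)&(abs(q[:,1])<6)]
    if len(k):print(lo,len(k),np.median(k[:,0]).round(1),k[:,2].max().round(1))
k=q[(q[:,2]>-30)&(q[:,2]<4)]
print("axis x0,y0 (z=-15), slopes",least_squares(lambda p:np.hypot(k[:,0]-p[0]-p[2]*(k[:,2]+15),k[:,1]-p[1]-p[3]*(k[:,2]+15))-22,[0,0,0,0],loss="soft_l1").x.round(3))
E
```

```text
[563.4 -25.4 311.1] [ 0.15  0.28 -0.22  0.99 -0.66  1.43] [ 0.3  0.6 -1.8]
axis err [ 0.003 -0.     0.001]
tool frame foot [ -0.3  -0.5 130. ]
-38 478 21.0 -32.0
-32 234 21.9 -26.0
-26 192 22.0 -20.1
-20 174 21.9 -14.1
-14 153 22.0 -8.0
-8 130 22.0 -2.0
-2 125 22.0 4.0
4 159 22.2 10.0
10 56 23.2 13.5
16 69 22.0 21.8
22 6 22.0 22.8
axis x0,y0 (z=-15), slopes [ 2.5e-01 -1.6e+00  1.0e-03 -2.0e-03]
```

View pics/w4.png

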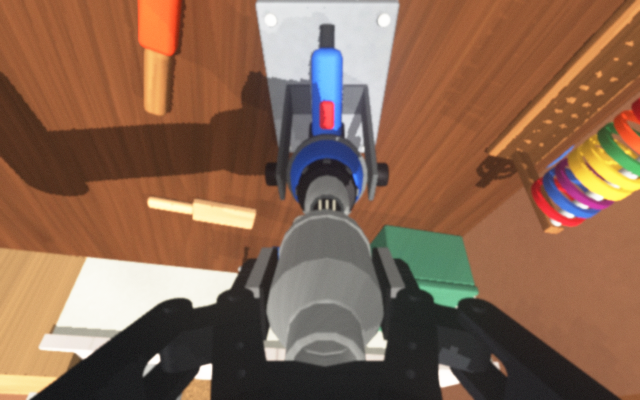

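The held nozzle lines up visually with the barrel, whose tip shows at (327,205). I'll measure the barrel in the same tool frame so that shared camera bias cancels.

```bash
python3 - <<'E'
from h import *
from scipy.optimize import least_squares
d=np.load("w4.npz");Q=d["Q"];im=d["im"]
for nm,lo,hi,r in(("nozzle",-30,4,22),("nozzle+",15,22,22),("barrel",97,126,17),("guard",131,138,24)):
    m=(abs(Q[...,1])<r-1)&(Q[...,0]>5)&(Q[...,0]<r+7)&(Q[...,2]>lo)&(Q[...,2]<hi);q=Q[m]
    if len(q)<20:print(nm,len(q));continue
    x=least_squares(lambda p:np.hypot(q[:,0]-p[0],q[:,1]-p[1])-r,[0,0],loss="soft_l1").x
    m2=(abs(Q[...,1])<40)&(Q[...,0]>-10)&(Q[...,0]<r+7)&(Q[...,2]>lo)&(Q[...,2]<hi)
    print(nm,len(q),x.round(2),"xmax",np.percentile(q[:,0],98).round(1),"y range",np.percentile(Q[m2][:,1],[2,98]).round(1))
m=(abs(Q[...,1])<5)&(Q[...,0]>-5)&(Q[...,0]<40)&(Q[...,2]>60)&(Q[...,2]<160);q=Q[m]
for lo in range(76,150,4):
    k=q[(q[:,2]>=lo)&(q[:,2]<lo+4)]
    if len(k):print(lo,len(k),np.median(k[:,0]).round(1),k[:,2].min().round(1))
# image midlines per row
g=cv2.cvtColor(im,cv2.COLOR_BGR2HSV)
for v in(185,192,198,235,245,255):
    k=(Q[v,:,2]<(126 if v<210 else 25))&(Q[v,:,2]>(85 if v<210 else -60))&(abs(Q[v,:,1])<24);uu=np.where(k)[0];print(v,uu.min() if len(uu) else None,uu.max() if len(uu) else None,uu.mean() if len(uu) else 0)
E
```

```text
nozzle 2996 [ 0.27 -1.3 ] xmax 22.6 y range [-35.   31.9]
nozzle+ 166 [ 0.31 -1.67] xmax 22.6 y range [-17.5  13.7]
barrel 309 [-0.38 -0.55] xmax 17.0 y range [-16.2  15.1]
guard 500 [-1.05 -0.34] xmax 25.4 y range [-25.4  24.2]
80 21 6.6 82.9
84 198 8.1 84.1
88 59 13.8 88.1
92 46 15.7 92.0
96 16 16.2 96.1
100 18 16.4 100.2
104 13 16.3 104.8
108 17 16.5 108.2
112 13 16.1 112.1
116 17 16.3 116.0
120 14 16.4 120.3
124 12 16.4 124.3
128 124 20.1 128.1
132 35 24.7 132.0
136 24 26.2 136.4
140 9 26.0 140.0
144 11 27.6 144.6
148 10 27.5 150.1
185 310 343 326.5
192 307 346 326.05128205128204
198 305 347 326.1388888888889
235 284 364 324.0
245 280 369 324.96629213483146
255 272 385 329.01801801801804
```

Relative to the nozzle, the barrel sits about 0.6 mm in -x and 0.8 mm in +y. The mouth is at tool z 22 and the foot at about 129.5, so 107 mm of travel. I'll advance in stages.

Emit:
apply_moves(moves=[20,-0.6,0.8,20,0,0,0,20,-0.6,0.8,45,0,0,0,20,-0.6,0.8,58,0,0,0,20,-0.6,0.8,64,0,0,0,20,-0.6,0.8,68,0,0,0,20,-0.6,0.8,72,0,0,0,20,-0.6,0.8,76,0,0,0,20,-0.6,0.8,80,0,0,0,20,-0.6,0.8,80,0,0,0])

```text
t: 5.85
tcp_pos: [576.3, -73.6, 248.3]
tool_rot: [1.559, 2.036, -0.54]
contact_force: [-0.4, 0.9, -1.5]
width: 0.505
```

There's no side force and the mouth is past the taper. Continuing.

Emit:
apply_moves(moves=[20,0,0,5,0,0,0,20,0,0,10,0,0,0,20,0,0,15,0,0,0,20,0,0,19,0,0,0,20,0,0,22,0,0,0,20,0,0,24,0,0,0,20,0,0,24,0,0,0])

```text
t: 6.43
tcp_pos: [579.7, -88.1, 229.1]
tool_rot: [1.56, 2.037, -0.541]
contact_force: [0.4, -0.7, -1.3]
width: 0.506
```

Emit:
apply_moves(moves=[20,0,0,1,0,0,0,20,0,0,2,0,0,0,20,0,0,3,0,0,0,20,0,0,4,0,0,0,20,0,0,4,0,0,0,20,0,0,4,0,0,0])

```text
t: 6.93
tcp_pos: [580.6, -90.2, 226.4]
tool_rot: [1.559, 2.036, -0.54]
contact_force: [-0.3, -1.2, -1.2]
width: 0.506
```

Emit:
apply_moves(moves=[20,0,0,1,0,0,0,20,0,0,2,0,0,0,20,0,0,3,0,0,0,20,0,0,3,0,0,0,20,0,0,3,0,0,0])

```text
t: 7.35
tcp_pos: [580.8, -90.7, 226.0]
tool_rot: [1.557, 2.037, -0.539]
contact_force: [-9.4, 11.6, 12.9]
width: 0.509
```

It has bottomed, with about 18 N along the axis. I'll press slightly more and hold.

Emit:
apply_moves(moves=[20,0,0,1,0,0,0,20,0,0,1.5,0,0,0,20,0,0,1.5,0,0,0,20,0,0,1.5,0,0,0,20,0,0,1.5,0,0,0])

```text
t: 7.77
tcp_pos: [580.9, -90.7, 225.9]
tool_rot: [1.555, 2.038, -0.538]
contact_force: [-15.5, 18.6, 22.7]
width: 0.506
```

```bash
python3 - <<'E'
from h import *
im,P,M,f,c=cam("wrist"); s=ctrl.sense();print(s["contact_force"],s["contact_force"]@A)
cv2.imwrite("pics/w5.png",im[:260])
E
```

```text
[-15.42556472  18.95509669  22.74560321] 31.661590039701085
```

View pics/w5.png

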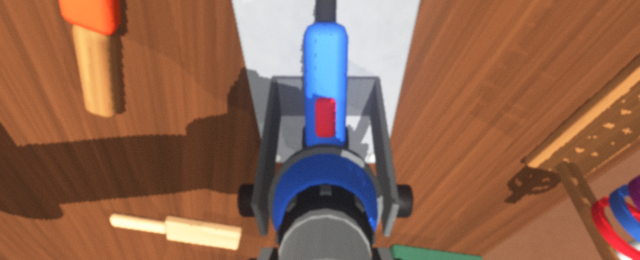

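The view shows the mouth against the black guard, around (325,190), with 31 N along the axis. I'll relieve the press a little, open, then withdraw along the axis.

Emit:
apply_moves(moves=[20,0,0,-3,0,0,0,20,0,0,-3,0,0,0,50,0,0,-3,0,0,0,60,0,0,-3,0,0,0,85,0,0,-3,0,0,0,85,0,0,-3,0,0,0,85,0,0,-3,0,0,0,85,0,0,-3,0,0,0,85,0,0,-3,0,0,0,85,0,0,-3,0,0,0,85,0,0,-3,0,0,0])

```text
t: 8.73
tcp_pos: [580.8, -91.1, 225.2]
tool_rot: [1.559, 2.036, -0.541]
contact_force: [-0.3, -0.1, -0.0]
width: 0.994
```

Emit:
apply_moves(moves=[85,0,0,-15,0,0,0,85,0,0,-40,0,0,0,85,0,0,-75,0,0,0,85,0,0,-110,0,0,0,85,0,0,-140,0,0,0,85,0,0,-150,0,0,0,85,0,0,-150,0,0,0,85,0,0,-150,0,0,0])

```text
t: 9.4
tcp_pos: [557.5, -1.5, 343.6]
tool_rot: [1.558, 2.036, -0.539]
contact_force: [-0.4, -1.3, -0.3]
width: 0.994
```

```bash
python3 - <<'E'
from h import *
from scipy.optimize import least_squares
im,P,M,f,c=cam("wrist"); s=ctrl.sense();print(s["contact_force"],s["width"],s["tcp_pos"])
foot=np.array([583.5,-103,208.8]);B=np.stack([np.cross([.966,.26,0],A),[.966,.26,0],A],1)
q=(P-foot)@B; q=q.reshape(-1,3);q=q[(np.hypot(q[:,0],q[:,1])<35)&(q[:,2]>-5)&(q[:,2]<100)]
print("top",np.percentile(q[:,2],[95,99.5]).round(1))
k=q[(q[:,2]>18)&(q[:,2]<55)&(np.hypot(q[:,0],q[:,1])<26)]
x=least_squares(lambda p:np.hypot(k[:,0]-p[0]-p[2]*k[:,2],k[:,1]-p[1]-p[3]*k[:,2])-22,[0,0,0,0],loss="soft_l1").x;print("axis at foot, slopes",x.round(3),len(k))
cv2.imwrite("pics/w6.png",im)
E
```

```text
[-0.00268072  0.31862697 -0.24204235] 0.9958935354359809 [557.0171592   -2.01501381 342.61403491]
top [85.3 86.5]
axis at foot, slopes [11.13  16.757 -0.485 -0.676] 603
```

View pics/w6.png

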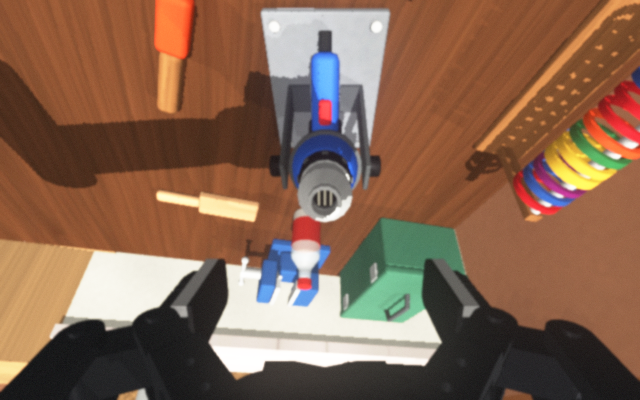

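The nozzle sits on the barrel at about (325,190), and its outlet top is 85–86.5 mm above the foot, so it is seated. The gripper is clear, so I'm handing the job in.

```bash
python3 -c "
from plant import ctrl
print(ctrl.finish_job())"
```

```text
the job is handed in; nothing more can be done
None
```

The plain round nozzle is on the heat gun's barrel, released, and the job was handed in at about 9.5 s of robot time. I pressed it onto the nose guard with about 31 N along the axis for a few tenths of a second, then opened the gripper and backed off 150 mm.

**Checks that passed:**
- The outlet measured 85–86.5 mm above the barrel's foot; it should be 85 mm.
- In the last picture the nozzle sits over the barrel with the gripper well clear.
- The contact force was back to about zero.

**Check that failed:** the last cylinder fit for the nozzle's axis gave meaningless values, and I did not repeat it. So the final tilt and centring rest on the picture, the seating depth and the tool angle while pressing.

I saw no contact with the other nozzles, the look-alikes or anything else on the bench. I did not re-measure their positions at the end.

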